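# Tip the spatula out of the drainer and hang it in the key cupboard

### The job

Push the red tab of the tipping drainer toward the front edge of the worktop until the metal skip tips past its balance point and drops the wooden spatula onto the mat, then ease the empty skip gently back until it sits fully upright. Hang the spatula by its steel ring on the hook at the back of the low open cupboard, tilted so that it clears the roof, and let it hang there freely. Leave the other things where they stand.

Things in the scene. Friction and masses are not known exactly. Their poses are not given: they have to be found in the camera images.
- drainer: fixed stand of the tipping drainer: dark rubber mat 215 x 280 mm, 3 mm thick, and two dark steel side frames. Origin on the worktop under the skip's hinge line; its -x is the dumping side (toward the robot), y runs along the hinge. The mat reaches from x = -135 to +80 mm. The hinge line passes 120 mm above the origin, parallel to y. The upright skip with its tab stands up to 270 mm above the worktop.
- skip (a joint): skip hinge, rad: 0 upright on its rest stop, 0.95 fully tipped to drainer -x. Aluminium trough 246 mm along y; upright its floor lies 40 mm above the hinge line from x = +4 (open edge) to +60 mm, back wall 62 mm high. Balance point about 0.57 rad: below it swings back to 0 by itself, above on to 0.95; damped, so slowly. 1 to 4 N on the tab move it.
- skip_tab (a point): point 13 mm below the upper end of the red push tab on top of the middle of the skip's back wall: tab 10 mm thick (drainer x), 50 mm wide (y). Upright, this point is 135 mm above the hinge line and 61 mm behind it (drainer +x). It turns with the skip: fully tipped, the end of the tab is 85 mm in front (-x) of and 136 mm above the hinge line and leans forward, so it can be pushed back (+x) from its front side.
- spatula: wooden spatula with steel hanging ring, 205 mm overall, 12 mm thick, 70 g, both faces alike. Origin at mid-thickness, x along it to the ring, z normal to its face. Blade 70 x 40 mm (x = -100 to -30), handle 18 mm wide. Starts flat in the skip along its length, ring to drainer +y; tipped out it lands flat on the mat (often turned over), 50 to 120 mm in front of the hinge line, ring still to +y.
- spatula_blade (a point): point to grip, on the blade at mid-thickness, 55 mm from the spatula's origin; the blade is 40 mm wide here
- spatula_ring (a point): centre of the steel ring: inner diameter 30 mm, wire 5 mm, lying in the plane of the spatula; 85 mm from the spatula's origin, 140 mm from the grip point
- cupboard: fixed low key cupboard of light wood, open at its front (its -x, toward the robot): outside 155 deep x 224 wide x 315 mm high, walls 12 mm, floor and roof 15 mm (inside 200 mm wide, roof underside 300 mm above the worktop). Origin on the worktop under its centre; mouth at x = -77 mm, face of the rear panel at x = +65 mm.
- hook: fixed steel hook on the rear panel of the cupboard, same axes as the cupboard; origin on the panel, 225 mm above the worktop. A 7 mm round bar runs 32 mm level toward -x, then 49 mm at 45 degrees upward and toward -x to the tip with an 11 mm red ball.
- hook_seat (a point): top of the bar at the bend, where the ring shall rest (hanging at rest the ring's centre is about 15 mm below)
- hook_tip (a point): centre of the red ball at the hook's tip, 35 mm in front of and 35 mm above the bend of the bar, 75 mm inside the mouth. The ring slips over the ball and down the sloping bar with the spatula leaning anything from about 25 to 50 degrees, ring up and inward
- matchbox: blue matchbox 53 x 36 x 16 mm, loose, bystander; origin at its underside
- jam_jar: jar with white lid, 68 mm wide, 84 mm high, loose, bystander; origin at its underside
- honey_jar: jar with red lid, 58 mm wide, 86 mm high, loose, bystander; origin at its underside
- kitchen_timer: round red and white wind-up timer 68 mm wide, 46 mm high, loose, bystander; origin at its underside

How it is judged:
On the way, in this order (a step that is already met when the one before it is completed fails the run):
1. the skip is tipped past its balance point and the spatula lies on the drainer's mat (value of joint skip above 0.75 rad and z of spatula in the frame of drainer below 0.025 m and x of spatula in the frame of drainer below -0.03 m), for 0.2 s.
2. the skip is back upright on its rest stop (value of joint skip below 0.06 rad), for 0.2 s.
At the end, for the whole second after the job is handed in: the spatula hangs at rest with its ring on the bar of the hook (ring centre within 60 mm of the rear panel, 20 mm sideways of the hook and between 30 mm below and 15 mm above the level bar), its length within 0.3 rad of vertical with the ring up, and the skip is upright (below 0.06 rad) (x of spatula_ring in the frame of hook between -0.06 and 0 m and y of spatula_ring in the frame of hook between -0.02 and 0.02 m and z of spatula_ring in the frame of hook between -0.03 and 0.015 m and angle between spatula's own x axis and vertical below 0.3 rad and linear speed of spatula below 0.05 m/s and value of joint skip below 0.06 rad); the robot touches nothing.
It fails at once if the skip is slammed back (faster than 2.5 rad/s) (velocity of joint skip below -2.5 rad/s).
It fails at once if a bystander is moved by more than 30 mm (distance of any of matchbox, jam_jar, honey_jar, kitchen_timer from where it was at the start of the episode above 0.03 m).
It also fails if it takes over 69 s, if anything falls off the work surface, if the arm or the gripper's body presses on something with over 40 N, if the wrist force passes 120 N, or if a joint passes its speed limit or range.

### The arm

A 6-joint arm with a two-finger parallel gripper is mounted at the origin on a cart in front of the work surface, level with it; the furniture and walls round the work are solid. World frame = base frame: x ahead of the robot, y to its left, z up, the work surface at z = 0. Lengths are in m, angles in rad, forces in N, time in s.
With the tool pointing down it reaches from about 0.275 to 0.825 m from the base axis. Payload 5.2 kg.
Tool frame: the origin (TCP) lies at the very end of the fingers, on their centre line; the grasp point (between the pads) lies 19 mm behind it; z points along the fingers, y is the line along which they close (so a half turn about z gives the same grasp; the last joint's range is limited). The gripper opens to 93 mm and grips with 3 to 60 N. Pads are 15 mm wide; open, the fingers measure 128 mm over their backs; the gripper's body (75 mm by 188 mm) begins 65 mm behind the grasp point.
Start: joints at [1.073, 0.259, 1.535, -0, 1.348, -0.203], TCP at [0.16, 0.526, 0.219] pointing down, gripper open.
Joint ranges: [-3.14, 3.14], [-0.91, 2.08], [0.19, 2.58], [-1.22, 4.36], [0.22, 2.71], [-3.12, 3.12]. Speed limits (rad/s): [2.57, 2.57, 3.14, 3.14, 3.14, 3.14].

### API

Orientations are given as a rotation vector (axis times angle).
In Python, from station import manip gives the robot as it stands.
- The arm moves only by the shell command python3 -m creep 'ROWS' [OPENING] [FORCE]. ROWS is JSON, a list of rows, each a list of 2 entries, a list of its own where there are three numbers: the shift along the tool's x, y, z each as a share of 1000 mm, from -1 to 1, then the turn, a rotation vector about the tool's x, y, z each as a share of 90 degrees, from -1 to 1. In form: [[[x, y, z], [wx, wy, wz]], ...]. A call has 1 to 12 rows; each row is the pose to reach, as a shift and turn from the pose commanded when the call began, along the tool's axes at that moment; what a row does not reach only later rows make up. A row lasts 1/10 s, in which the tool goes at most 50 mm and 8.59 degrees, less where a joint would pass 70% of its speed; a pose out of reach is approached as far as the arm can. A call with a number of a shift or a turn outside -1 to 1 is refused whole. A call with a gripper value outside its range is refused whole. OPENING is the closure, from -1 (fully open) to 1 (shut), set as the call begins (- or left out, the last holds). The fingers move at their own pace and stop on an object; FORCE is the grip in N (left out, the last holds). Time passes only in rows, so rows that repeat a pose let the fingers close. It gives the time, the measured TCP pose, the force, the opening and the grip force at its end, in the units of the state.
- manip.read_state(): the state, without advancing time (a new reading comes with each control period).
- manip.snapshot(name): name is "scene" or "top" or "wrist"; returns the picture (400x640x3 uint8, red, green, blue); there is no depth.
- manip.camera_info(name): a dict with "K" (3x3 intrinsics, pixels), "dist" ([k1, k2, p1, p2, k3] as OpenCV has them; the pictures are not rectified), "extrinsics" (4x4, takes a point from camera to world coordinates). Camera axes: x right, y up, looking along -z (the intrinsics and any distortion apply to the point x, -y, -z); pixel columns grow to the right and rows downward; lengths in m; the calibration is good to about 2 mm. A picture is of the moment at which its call begins: read the wrist's pose just before it. camera_info takes no time and is no camera call; for the wrist camera it gives the pose at the moment of the call.
- manip.finish_job(): hands the job in; it is judged then, once.
The state is a dict: "time_s": time; "q": joint angles; "joint_velocities": joint speeds; "tau": joint torques, N m; "position": TCP position; "ee_rot": TCP orientation; "wrist_force": force on the tool from outside, world axes, zero at the start; "torque": the same for the moment, N m; "grip_width": finger opening in m; "grasp_force": force on a finger pad.
Only numpy, scipy, OpenCV 4.12 (cv2) and the standard library are available. Lean on these libraries where they do the work, as an engineer would, in place of code of your own. Each camera call takes 0.05 s, during which the arm holds its last target. There are 200 camera calls.

## Working session

There is one attempt and no reset: what is moved stays moved. The work goes in short steps, Python scripts to look and compute and a shell command to move; the robot and the scene stay as the last step left them, time stands still between calls to the robot, and variables do not carry over. Pictures are saved under pics/ and viewed, at most 10 in all, crops included, and the job is handed in when it is done.

```bash
mkdir -p pics; ls
python3 - <<'E'
from station import manip
import cv2, numpy as np
s=manip.read_state(); print({k:np.round(v,3).tolist() for k,v in s.items()})
for n in ("scene","top"):
    im=manip.snapshot(n); cv2.imwrite(f"pics/{n}0.png",im[:,:,::-1]); c=manip.camera_info(n)
    print(n,np.round(c["K"],1).tolist(),np.round(c["dist"],3),np.round(c["extrinsics"],3).tolist())
a=cv2.imread("pics/scene0.png");b=cv2.imread("pics/top0.png")
E
```

```text
pics
{'time_s': 0.0, 'q': [1.073, 0.259, 1.536, -0.0, 1.348, -0.203], 'joint_velocities': [0.0, -0.001, 0.001, -0.0, 0.0, 0.0], 'tau': [0.001, -43.731, -28.4, 0.072, 0.041, -0.0], 'position': [0.16, 0.526, 0.218], 'ee_rot': [-0.461, -3.107, 0.003], 'wrist_force': [-0.052, -0.003, -0.3], 'torque': [0.006, 0.072, -0.026], 'grasp_force': 0.0, 'grip_width': 0.093}
scene [[369.2, 0.0, 322.3], [0.0, 369.2, 193.7], [0.0, 0.0, 1.0]] [-0.082  0.     0.     0.     0.   ] [[0.709, 0.345, -0.616, 0.017], [-0.706, 0.345, -0.619, -0.377], [-0.001, 0.873, 0.488, 0.586], [0.0, 0.0, 0.0, 1.0]]
top [[419.2, 0.0, 317.5], [0.0, 419.2, 201.5], [0.0, 0.0, 1.0]] [-0.013  0.     0.     0.     0.   ] [[-0.002, 0.995, -0.097, 0.477], [-1.0, -0.003, -0.005, 0.176], [-0.005, 0.097, 0.995, 1.357], [0.0, 0.0, 0.0, 1.0]]
```

View pics/scene0.png

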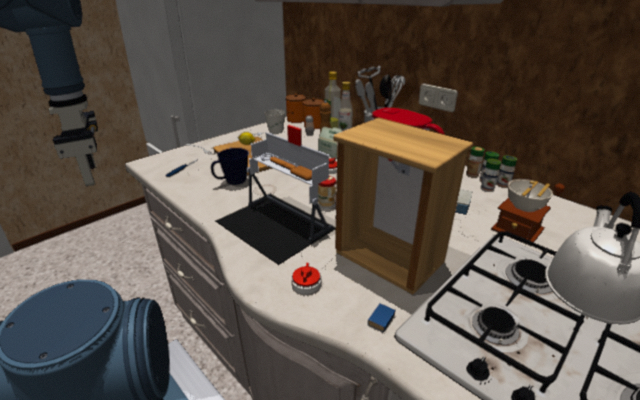

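View pics/top0.png

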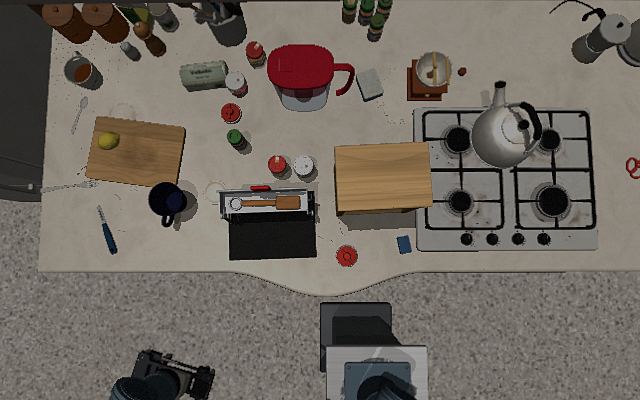

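The scene picture shows the skip (around 285,160), the cupboard with its hook at (398,165), the timer (306,278) and the matchbox (381,317). In the top picture the mat spans (229–316, ~215–259), the red tab is at (260,188), the roof spans (335–432, 143–213), and the two jars are at (277,165) and (303,166), just behind the skip. Next I measure.

```bash
cat > h.py <<'E'
from station import manip
import cv2, numpy as np
from scipy.spatial.transform import Rotation as R
def cam(n):
    c=manip.camera_info(n); return np.array(c["K"]),np.array(c["dist"],float),np.array(c["extrinsics"])
def ray(n,uv,c=None):
    K,d,E=c or cam(n)
    p=cv2.undistortPoints(np.array(uv,float).reshape(-1,1,2),K,d).reshape(-1,2)
    v=np.c_[p[:,0],-p[:,1],-np.ones(len(p))]@E[:3,:3].T
    return E[:3,3],v
def onz(n,uv,z,c=None):
    o,v=ray(n,uv,c); return o+v*((z-o[2])/v[:,2])[:,None]
def tri(n1,u1,n2,u2):
    o1,a=ray(n1,u1);o2,b=ray(n2,u2);a=a[0];b=b[0]
    t=np.linalg.lstsq(np.c_[a,-b],o2-o1,rcond=None)[0]
    p,q=o1+a*t[0],o2+b*t[1]; return (p+q)/2,np.linalg.norm(p-q)
def proj(n,P):
    K,d,E=cam(n); p=(np.atleast_2d(P)-E[:3,3])@E[:3,:3]; p=p*[1,-1,-1]
    return cv2.projectPoints(p,np.zeros(3),np.zeros(3),K,d)[0].reshape(-1,2)
def blobs(im,lo,hi,box,amin=15):
    h=cv2.cvtColor(im,cv2.COLOR_BGR2HSV); m=cv2.inRange(h,lo,hi)
    x0,y0,x1,y1=box; k=np.zeros_like(m);k[y0:y1,x0:x1]=m[y0:y1,x0:x1]
    return sorted([c for c in cv2.findContours(k,cv2.RETR_EXTERNAL,cv2.CHAIN_APPROX_NONE)[0] if cv2.contourArea(c)>=amin],key=cv2.contourArea,reverse=True)
def cen(c): 
    m=cv2.moments(c); return m['m10']/m['m00'],m['m01']/m['m00']
E
python3 - <<'E'
from h import *
np.set_printoptions(precision=3,suppress=True)
t=cv2.imread("pics/top0.png");s=cv2.imread("pics/scene0.png")
# mat
for n,im,box in(("top",t,(215,222,330,270)),("scene",s,(205,185,345,265))):
    c=blobs(im,(0,0,0),(180,255,60),box,200)[0]
    r=cv2.minAreaRect(c);print(n,"mat",r); 
    ap=cv2.approxPolyDP(cv2.convexHull(c),6,True).reshape(-1,2);print(ap.tolist());print(onz(n,ap,.003))
# roof
c=blobs(t,(8,60,120),(25,255,255),(320,130,445,225),500)[0]
ap=cv2.approxPolyDP(cv2.convexHull(c),5,True).reshape(-1,2);print("roof",ap.tolist(),cv2.minAreaRect(c));print(onz("top",ap,.315))
for nm,box in(("tab",(240,178,285,195)),("timer",(330,240,362,270)),("j1",(265,150,290,178))):
    for lo,hi in(((0,120,80),(8,255,255)),((172,120,80),(180,255,255))):
        for c in blobs(t,lo,hi,box)[:1]: print(nm,cen(c),cv2.boundingRect(c))
print("tab",onz("top",[(260,188)],.262))
for z in(.0,):print("timer",onz("top",[(346,256)],.04),"box",onz("top",[(404,244)],.016),"jars",onz("top",[(277,165),(303,166)],.085))
for b in blobs(s,(0,100,60),(10,255,255),(375,140,425,200),3)+blobs(s,(170,100,60),(180,255,255),(375,140,425,200),3):print("hook",cen(b),cv2.contourArea(b))
crop=cv2.resize(s[110:300,225:485],None,fx=3,fy=3,interpolation=cv2.INTER_CUBIC);cv2.imwrite("pics/crop1.png",crop)
E
```

```text
top mat ((272.5, 240.5), (37.0, 87.0), 90.0)
[[315, 222], [316, 256], [229, 259], [229, 222]]
[[0.542 0.191 0.003]
 [0.433 0.188 0.003]
 [0.424 0.467 0.003]
 [0.542 0.469 0.003]]
scene mat ((280.5, 224.0), (78.0, 127.0), 90.0)
[[343, 188], [341, 250], [277, 263], [217, 221], [249, 185]]
[[0.829 0.342 0.003]
 [0.579 0.121 0.003]
 [0.431 0.196 0.003]
 [0.424 0.463 0.003]
 [0.619 0.582 0.003]]
roof [[428, 143], [432, 206], [338, 210], [335, 146]] ((383.3370666503906, 175.910400390625), (64.84972381591797, 95.05770111083984), 87.20729064941406)
[[ 0.726 -0.099  0.315]
 [ 0.566 -0.105  0.315]
 [ 0.556  0.13   0.315]
 [ 0.719  0.136  0.315]]
tab (259.0, 187.0) (250, 186, 19, 3)
timer (346.31636363636363, 255.76606060606056) (337, 246, 20, 20)
j1 (276.22274881516586, 163.61058451816743) (268, 156, 18, 17)
tab [[0.619 0.333 0.262]]
timer [[0.434 0.094 0.04 ]] box [[ 0.47  -0.093  0.016]] jars [[0.713 0.306 0.085]
 [0.71  0.226 0.085]]
```

View pics/crop1.png

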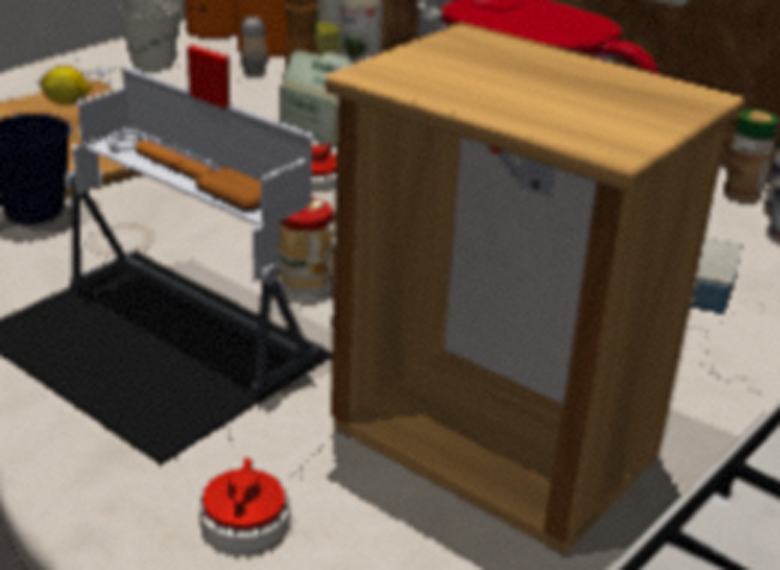

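The crop shows the hook's red ball at crop (495,152), which is scene (390,160.7). The spatula is in the skip with its ring at the left end (+y). The measurements agree with the given sizes, so next I compute frames and the first move.

```bash
cat >> h.py <<'E'
def rot(zdir,ydir):
    z=np.array(zdir,float);z/=np.linalg.norm(z);y=np.array(ydir,float);y-=z*(y@z);y/=np.linalg.norm(y)
    return np.c_[np.cross(y,z),y,z]
def rel(targets,start=None):
    "targets: list of (pos, Rmat or None); prints shift in m and turn as share of 90 deg from current pose"
    s=manip.read_state(); p0=np.array(s["position"]);R0=R.from_rotvec(s["ee_rot"]).as_matrix()
    if start: p0,R0=start
    for p,Rm in targets:
        Rm=R0 if Rm is None else Rm
        print(np.round(R0.T@(np.array(p)-p0),3).tolist(),np.round(R.from_matrix(R0.T@Rm).as_rotvec()/(np.pi/2),3).tolist())
D0=np.array([.5635,.332,0]);yawD=.032
DX=np.array([np.cos(yawD),np.sin(yawD),0]);DY=np.array([-np.sin(yawD),np.cos(yawD),0])
def dr(x,y,z): return D0+x*DX+y*DY+np.array([0,0,z])
E
python3 - <<'E'
from h import *
Rd=rot([0,0,-1],DY)
print(dr(.061,0,.255),Rd[:,0])
rel([(dr(.115,0,.33),Rd),(dr(.115,0,.245),Rd)])
ex=dr(-.002,0,0)
# ball check: scene ray at expected ball height .26
print("ball",onz("scene",[(390,160.7)],.26)," roof-based cupboard centre .642,.0155")
E
```

```text
[0.62446877 0.33395167 0.255     ] [-0.99948804 -0.03199454 -0.        ]
[-0.552, -0.031, -0.112] [-0.001, -0.0, -0.208]
[-0.552, -0.031, -0.027] [-0.001, -0.0, -0.208]
ball [[0.63536933 0.03706693 0.26      ]]  roof-based cupboard centre .642,.0155
```

```bash
python3 -m creep '[[[-0.1,-0.006,-0.11],[0,0,-0.1]],[[-0.552,-0.031,-0.112],[0,0,-0.208]],[[-0.552,-0.031,-0.112],[0,0,-0.208]],[[-0.552,-0.031,-0.112],[0,0,-0.208]],[[-0.552,-0.031,-0.112],[0,0,-0.208]],[[-0.552,-0.031,-0.112],[0,0,-0.208]],[[-0.552,-0.031,-0.112],[0,0,-0.208]],[[-0.552,-0.031,-0.112],[0,0,-0.208]],[[-0.552,-0.031,-0.112],[0,0,-0.208]],[[-0.552,-0.031,-0.112],[0,0,-0.208]],[[-0.552,-0.031,-0.112],[0,0,-0.208]],[[-0.552,-0.031,-0.112],[0,0,-0.208]]]' 1 10; python3 -c "
from h import *
Rd=rot([0,0,-1],DY); rel([(dr(.115,0,.33),Rd),(dr(.115,0,.245),Rd)])"
```

```text
time_s: 1.3
position: [0.6821, 0.3336, 0.3292]
ee_rot: [0.046, -3.14, 0.002]
wrist_force: [0.6, -0.5, -0.6]
grip_width: 0.0022
grasp_force: 0.0
[0.004, 0.002, -0.001] [-0.001, -0.001, -0.002]
[0.004, 0.002, 0.084] [-0.001, -0.001, -0.002]
```

```bash
python3 -m creep '[[[0,0,0.04],[0,0,0]],[[0,0,0.084],[0,0,0]],[[0,0,0.084],[0,0,0]],[[0.015,0,0.084],[0,0,0]],[[0.03,0,0.084],[0,0,0]],[[0.045,0,0.084],[0,0,0]],[[0.06,0,0.084],[0,0,0]],[[0.07,0,0.084],[0,0,0]],[[0.08,0,0.084],[0,0,0]],[[0.09,0,0.084],[0,0,0]],[[0.1,0,0.084],[0,0,0]],[[0.11,0,0.084],[0,0,0]]]'
python3 -m creep '[[[0.01,0,0],[0,0,0]],[[0.02,0,0],[0,0,0]],[[0.03,0,0],[0,0,0]],[[0.03,0,0],[0,0,0]],[[0.03,0,0],[0,0,0]]]'
python3 - <<'E'
from h import *
t=manip.snapshot("top")[:,:,::-1];s=manip.snapshot("scene")[:,:,::-1]
cv2.imwrite("pics/a.png",np.vstack([cv2.resize(t[150:290,190:450],(780,420)),cv2.resize(s[100:200,200:460],(780,300))])[:,:,:][0:600])
E
```

```text
time_s: 2.5
position: [0.5678, 0.3327, 0.2465]
ee_rot: [0.05, -3.14, 0.0]
wrist_force: [1.3, 0.3, 2.8]
grip_width: 0.0003
grasp_force: 1.5
time_s: 3.0
position: [0.5385, 0.3318, 0.2464]
ee_rot: [0.051, -3.14, 0.0]
wrist_force: [-0.6, -0.4, 0.5]
grip_width: 0.0006
grasp_force: 0.0
```

View pics/a.png

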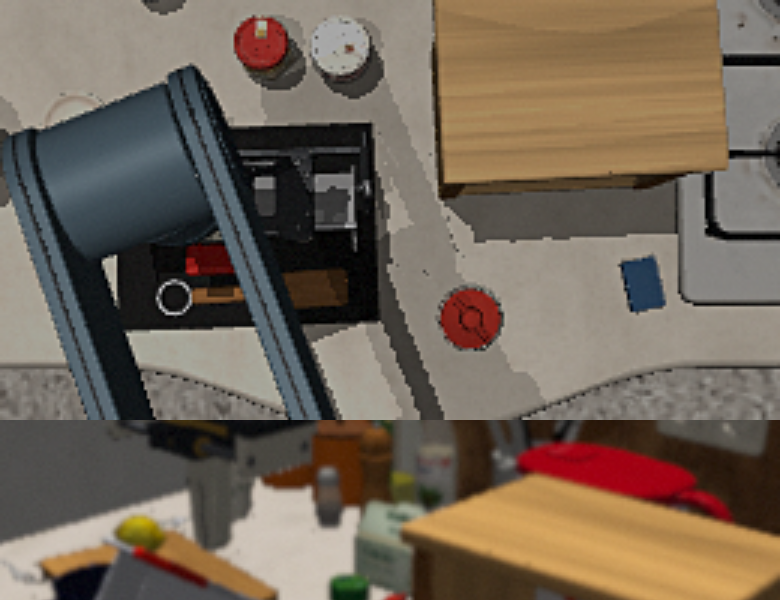

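The picture shows the skip fully tipped. The spatula lies flat on the mat with its ring at full-frame (248,249), and the red tab is at about (259,237). Now I go over to the front side of the tab.

```bash
python3 -m creep '[[[0,0,-0.05],[0,0,0]],[[0,0,-0.084],[0,0,0]],[[0.05,0,-0.084],[0,0,0]],[[0.1,0,-0.084],[0,0,0]],[[0.125,0,-0.084],[0,0,0]],[[0.125,0,-0.04],[0,0,0]],[[0.125,0,0.006],[0,0,0]],[[0.125,0,0.006],[0,0,0]],[[0.105,0,0.006],[0,0,0]],[[0.09,0,0.006],[0,0,0]],[[0.08,0,0.006],[0,0,0]],[[0.07,0,0.006],[0,0,0]]]'
python3 -m creep '[[[-0.006,0,0],[0,0,0]],[[-0.012,0,0],[0,0,0]],[[-0.018,0,0],[0,0,0]],[[-0.024,0,0],[0,0,0]],[[-0.030,0,0],[0,0,0]],[[-0.036,0,0],[0,0,0]],[[-0.042,0,0],[0,0,0]],[[-0.048,0,0],[0,0,0]],[[-0.054,0,0],[0,0,0]],[[-0.06,0,0],[0,0,0]],[[-0.066,0,0],[0,0,0]],[[-0.072,0,0],[0,0,0]]]'
```

```text
time_s: 4.3
position: [0.4698, 0.3297, 0.2418]
ee_rot: [0.049, -3.141, -0.001]
wrist_force: [-4.1, 0.1, 2.0]
grip_width: 0.0008
grasp_force: 1.9
time_s: 5.5
position: [0.5416, 0.3318, 0.2406]
ee_rot: [-0.05, 3.141, -0.0]
wrist_force: [-0.6, 0.1, -0.6]
grip_width: 0.0005
grasp_force: 0.0
```

```bash
python3 -m creep '[[[-0.015,0,0],[0,0,0]],[[-0.015,0,-0.03],[0,0,0]],[[0,0,-0.07],[0,0,0]],[[0.05,0,-0.07],[0,0,0]],[[0.1,0,-0.07],[0,0,0]],[[0.15,0,-0.07],[0,0,0]],[[0.17,0,-0.07],[0,0,0]],[[0.17,0,-0.07],[0,0,0]]]' -1
python3 - <<'E'
from h import *
np.set_printoptions(precision=3,suppress=True)
t=manip.snapshot("top")[:,:,::-1];s=manip.snapshot("scene")[:,:,::-1];w=manip.snapshot("wrist")[:,:,::-1]
cv2.imwrite("pics/t2.png",t);cv2.imwrite("pics/s2.png",s);cv2.imwrite("pics/w2.png",w);print(cam("wrist")[2])
cv2.imwrite("pics/b.png",np.hstack([np.vstack([cv2.resize(t[150:290,200:350],(400,373))[:300],cv2.resize(s[110:260,200:400],(400,300))]),cv2.resize(w,(400,250))[:,:] if False else np.vstack([cv2.resize(w,(400,250)),np.zeros((350,400,3),np.uint8)])]))
E
```

```text
time_s: 6.3
position: [0.3688, 0.3266, 0.3118]
ee_rot: [-0.054, 3.14, 0.002]
wrist_force: [0.2, 0.2, -0.2]
grip_width: 0.06
grasp_force: 0.0
[[-0.032 -0.971 -0.239  0.306]
 [ 0.999 -0.031 -0.007  0.324]
 [-0.    -0.239  0.971  0.478]
 [ 0.     0.     0.     1.   ]]
```

View pics/b.png

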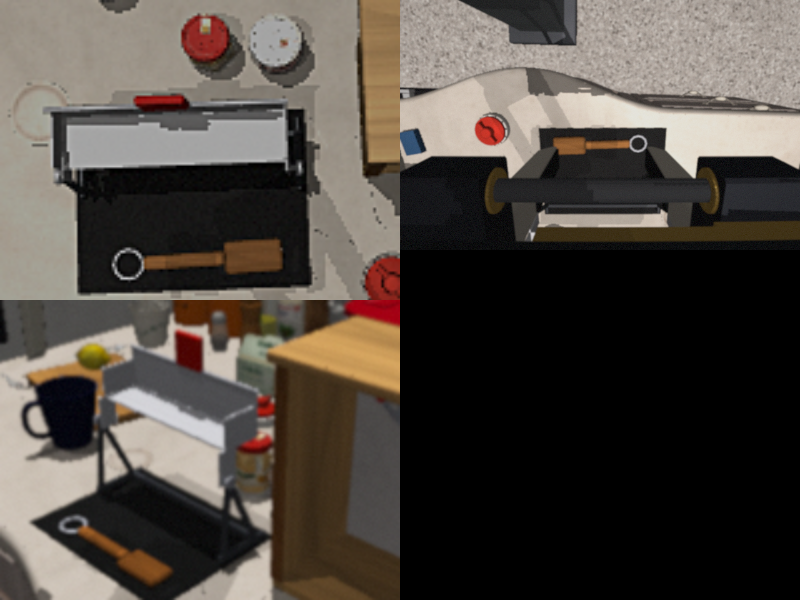

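The skip is upright again. The spatula lies on the mat, ring at top (248,249) and blade at about (295,246). I measure it from both views.

Run:
```python
from h import *
np.set_printoptions(precision=4,suppress=True)
res={}
for n,f,box in(("top","t2",(225,235,320,262)),("scene","s2",(225,365-0-0 if False else 200,300,270))):
    im=cv2.imread(f"pics/{f}.png")
    c=blobs(im,(4,90,70),(20,255,255),box,40)[0]
    P=onz(n,c.reshape(-1,2),.010)[:,:2]
    m=P.mean(0);r=cv2.minAreaRect((P*1000).astype(np.float32));print(n,"wood rect mm",r)
    hh=cv2.cvtColor(im,cv2.COLOR_BGR2HSV)
    cc=[k for k in blobs(im,(0,0,110),(180,70,255),box,20)][:3]
    for k in cc:
        print("  ring?",cv2.minEnclosingCircle(k),onz(n,[cv2.minEnclosingCircle(k)[0]],.009)[0],cv2.contourArea(k))
    bl=P[P[:,1]<P[:,1].min()+.06];r2=cv2.minAreaRect((bl*1000).astype(np.float32));print("  blade60",r2)
s=manip.read_state();print(s["q"],s["position"],s["ee_rot"])
```

```text
top wood rect mm ((462.1974792480469, 304.3857421875), (37.2568473815918, 163.49850463867188), 4.621631622314453)
  ring? ((272.0, 248.0), 48.76483917236328) [0.4585 0.3282 0.009 ] 311.0
  blade60 ((466.4151916503906, 252.21083068847656), (37.2568473815918, 58.80824279785156), 4.621631622314453)
scene wood rect mm ((463.6736145019531, 311.59051513671875), (41.42555236816406, 172.4574432373047), 4.124250411987305)
  ring? ((262.0, 247.5), 41.36735534667969) [0.4378 0.2646 0.009 ] 1326.0
  ring? ((236.5, 207.5), 13.729630470275879) [0.5017 0.4777 0.009 ] 228.5
  ring? ((291.0, 204.0), 8.944372177124023) [0.632  0.3771 0.009 ] 60.0
  blade60 ((467.7030029296875, 253.48316955566406), (41.59941482543945, 56.323760986328125), 2.825836658477783)
[ 0.4947  0.1102  1.4958 -0.0004  1.5345 -1.1079] [0.3723 0.3266 0.3109] [-0.0499  3.14    0.0003]
```

Run:
```python
from h import *
print(onz("top",[(248,249),(295,246)],.009))
Rg=rot([0,0,-1],[.997,.077,0])
rel([([.456,.267,.15],Rg),([.456,.267,.006],Rg)])
```

```text
[[0.45547176 0.40501711 0.009     ]
 [0.46473633 0.25460037 0.009     ]]
[-0.082, -0.062, 0.161] [0.001, 0.001, 0.971]
[-0.081, -0.062, 0.305] [0.001, 0.001, 0.971]
```

```bash
python3 -m creep '[[[-0.04,-0.03,0.05],[0,0,0.095]],[[-0.081,-0.062,0.1],[0,0,0.19]],[[-0.081,-0.062,0.14],[0,0,0.285]],[[-0.081,-0.062,0.16],[0,0,0.38]],[[-0.081,-0.062,0.16],[0,0,0.475]],[[-0.081,-0.062,0.16],[0,0,0.57]],[[-0.081,-0.062,0.16],[0,0,0.665]],[[-0.081,-0.062,0.16],[0,0,0.76]],[[-0.081,-0.062,0.16],[0,0,0.855]],[[-0.081,-0.062,0.16],[0,0,0.95]],[[-0.081,-0.062,0.16],[0,0,0.971]],[[-0.081,-0.062,0.16],[0,0,0.971]]]' -1 40
python3 -c "
from h import *
Rg=rot([0,0,-1],[.997,.077,0]);rel([([.456,.267,.006],Rg)]);print(manip.read_state()['q'])
w=manip.snapshot('wrist')[:,:,::-1];cv2.imwrite('pics/w3.png',w)
print(proj('wrist',[[.466,.267,.009],[.4555,.406,.009]]))"
```

```text
time_s: 7.65
position: [0.4555, 0.2665, 0.1498]
ee_rot: [-2.135, -2.304, 0.001]
wrist_force: [1.4, -0.3, -0.5]
grip_width: 0.0927
grasp_force: 0.0
[0.0, 0.001, 0.144] [-0.0, 0.0, -0.001]
[ 3.18033489e-01  2.77029322e-01  1.68766887e+00 -2.01493339e-04
  1.17767892e+00  2.42040352e-01]
[[335.9359462  191.92508041]
 [337.74455165  18.93253412]]
```

View pics/w3.png

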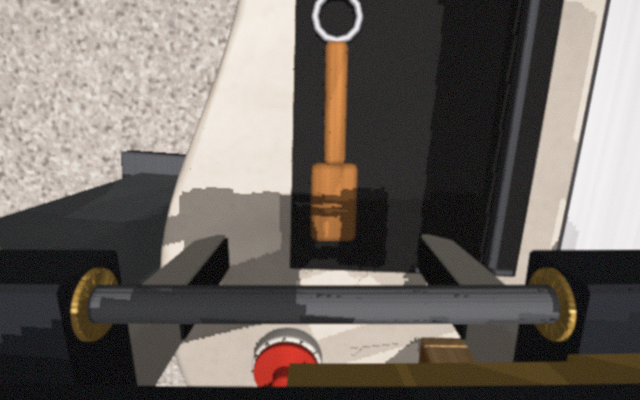

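The wrist view shows the ring at (337,17), against a predicted (338,19), and the blade centred at (334,201) between the fingers. Descend and grip.

```bash
python3 -m creep '[[[0,0.001,0.05],[0,0,0]],[[0,0.001,0.1],[0,0,0]],[[0,0.001,0.13],[0,0,0]],[[0,0.001,0.144],[0,0,0]],[[0,0.001,0.144],[0,0,0]]]'
python3 -m creep '[[[0,0,0],[0,0,0]],[[0,0,0],[0,0,0]],[[0,0,0],[0,0,0]],[[0,0,0],[0,0,0]],[[0,0,0],[0,0,0]],[[0,0,0],[0,0,0]],[[0,0,0],[0,0,0]],[[0,0,0],[0,0,0]]]' 1 40
python3 -m creep '[[[0,0,-0.03],[0,0,0]],[[0,0,-0.07],[0,0,0]],[[0,0,-0.12],[0,0,0]],[[0,0,-0.17],[0,0,0]],[[0,0,-0.2],[0,0,0]],[[0,0,-0.2],[0,0,0]]]'
```

```text
time_s: 8.2
position: [0.4545, 0.2664, 0.0047]
ee_rot: [-2.132, -2.306, 0.005]
wrist_force: [0.7, 1.0, 0.8]
grip_width: 0.0929
grasp_force: 0.0
time_s: 9.0
position: [0.4553, 0.2672, 0.0068]
ee_rot: [2.133, 2.306, 0.001]
wrist_force: [-0.1, 0.7, 0.9]
grip_width: 0.0389
grasp_force: 39.6
time_s: 9.6
position: [0.4576, 0.2681, 0.2118]
ee_rot: [2.13, 2.303, 0.013]
wrist_force: [0.2, -0.3, -1.0]
grip_width: 0.0388
grasp_force: 39.6
```

Gripped: the width is 38.9 mm, as the blade's should be. Next I move in front of the cupboard, turning the ring inward. I also fit the arm's geometry from the poses so far, to check the tilted pose.

```bash
cat >> h.py <<'E'
yawC=.04
CX=np.array([np.cos(yawC),np.sin(yawC),0]);CY=np.array([-np.sin(yawC),np.cos(yawC),0]);Z=np.array([0,0,1.])
def Rlean(deg):
    a=np.radians(deg); return rot(np.cos(a)*CX-np.sin(a)*Z,-CY)
RING=np.array([.140,0,-.002])
def tcp_for_ring(ring,deg,off=RING): Rm=Rlean(deg); return np.array(ring)-Rm@off,Rm
E
python3 - <<'E'
from h import *
Rm=rot(-Z,-CY); rel([([.38,.10,.26],Rm)])
p,Rl=tcp_for_ring([.535,.025,.268],40);print(p); rel([(p,Rl)],([.38,.10,.26],Rm))
s=manip.read_state()
data=[([1.073,.259,1.535],[.16,.526,.2185]),([.4947,.1102,1.4958],[.3723,.3266,.3109]),([.318,.277,1.6877],[.4555,.2665,.1498]),(s['q'][:3],s['position'])]
A=[];b=[]
for q,P in data:
    q2,q23=q[1],q[1]+q[2];A+=[[1,0,np.sin(q2),np.sin(q23)],[0,1,np.cos(q2),np.cos(q23)]];b+=[np.hypot(P[0],P[1]),P[2]]
print(np.linalg.lstsq(np.array(A),b,rcond=None)[:2],s['q'])
E
```

```text
[-0.161, -0.09, -0.049] [0.003, -0.006, 1.024]
[0.44661258 0.02146262 0.1594682 ]
[0.063, 0.081, 0.101] [-0.0, 0.556, 0.0]
(array([ 0.02366596, -0.08757102,  0.41587045,  0.42699678]), array([3.29546044e-05])) [3.19440248e-01 2.21778097e-01 1.60058992e+00 1.94992556e-05
 1.30952028e+00 2.41752176e-01]
```

```bash
python3 -m creep '[[[-0.05,-0.03,-0.02],[0,0,0]],[[-0.1,-0.06,-0.049],[0,0,0.09]],[[-0.161,-0.09,-0.049],[0,0,0.18]],[[-0.161,-0.09,-0.049],[0,0,0.27]],[[-0.161,-0.09,-0.049],[0,0,0.36]],[[-0.161,-0.09,-0.049],[0,0,0.45]],[[-0.161,-0.09,-0.049],[0,0,0.54]],[[-0.161,-0.09,-0.049],[0,0,0.63]],[[-0.161,-0.09,-0.049],[0,0,0.72]],[[-0.161,-0.09,-0.049],[0,0,0.81]],[[-0.161,-0.09,-0.049],[0,0,0.9]],[[-0.161,-0.09,-0.049],[0,0,0.99]]]'
python3 -c "
from h import *
s=manip.read_state();print(*[np.array(s[k]).tolist() for k in('q','position','ee_rot')])"
python3 -m creep '[[[0,0,0],[0.05,0.05,0]],[[0,0,0],[0.1,0.1,0]],[[0,0,0],[0.1,0.19,0]],[[0,0,0],[0.1,0.25,0]],[[0,0,0],[0.1,0.25,0]]]'
python3 -c "
from h import *
s=manip.read_state();print(*[np.array(s[k]).tolist() for k in('q','position','ee_rot')])"
```

```text
time_s: 10.8
position: [0.3769, 0.0996, 0.2542]
ee_rot: [-3.138, -0.137, 0.004]
wrist_force: [-0.7, 0.1, -0.5]
grip_width: 0.0388
grasp_force: 39.6
[-0.029762753388026652, -0.06355256859918271, 1.8107488029450385, -9.985503217639332e-06, 1.3972617135124983, 1.4536777164604087] [0.376867340703262, 0.09962555993275694, 0.25416016339465447] [-3.138392858800122, -0.1371684692501985, 0.004489506938026921]
time_s: 11.3
position: [0.3746, 0.1, 0.2531]
ee_rot: [-2.909, -0.132, -0.565]
wrist_force: [0.4, -0.2, -1.0]
grip_width: 0.0387
grasp_force: 39.6
[-0.34408479809200615, -0.3687808879193035, 2.111800904596382, 0.33778314281967087, 1.1252107638229614, 1.0315779811830765] [0.3745810701084142, 0.10000682209681733, 0.2530679994197398] [-2.909282590144551, -0.1318427603697582, -0.5654566011164366]
```

```bash
cat > kin.py <<'E'
import numpy as np
from scipy.spatial.transform import Rotation as R
from scipy.optimize import least_squares
data=[([1.073,.259,1.5355,0,1.348,-.203],[.16,.526,.2185],[-.461,-3.107,.003]),
([.4947,.1102,1.4958,-.0004,1.5345,-1.1079],[.3723,.3266,.3109],[-.0499,3.14,.0003]),
([.31803,.27703,1.68767,0,1.17768,.24204],[.4555,.2665,.1498],[-2.135,-2.304,.001]),
([.31944,.22178,1.60059,0,1.30952,.24175],[.4576,.2681,.2118],[2.13,2.303,.013]),
([-.02976,-.06355,1.81075,0,1.39726,1.45368],[.37687,.09963,.25416],[-3.13839,-.13717,.00449]),
([-.34408,-.36878,2.1118,.33778,1.12521,1.03158],[.37458,.10001,.25307],[-2.90928,-.13184,-.56546])]
def fk(q,t):
    a1,d1,h,L1,e,L2,d4,L3,s4,c6=list(t)+[0]*(10-len(t))
    ry=lambda a:R.from_euler('y',a).as_matrix(); rz=lambda a:R.from_euler('z',a).as_matrix()
    R23=ry(q[1]+q[2]); R4=R23@rz(s4*q[3]); R5=R4@ry(q[4])
    p=np.array([a1,d1,h])+ry(q[1])@[0,0,L1]+R23@[e,0,L2]+R4@[0,d4,0]+R5@[0,0,L3]
    return rz(q[0])@p, rz(q[0])@R5@rz(q[5]+c6)
def fit(s4):
    def f(t):
        o=[]
        for q,p,r in data:
            P,M=fk(q,list(t[:8])+[s4,t[8]]); o+=list((P-p)*10)+list((M-R.from_rotvec(r).as_matrix()).ravel())
        return np.array(o+list(.02*(np.array(t[:8])-[0,.1,.2,.42,0,.42,0,.29])))
    return least_squares(f,[0,.1,.2,.42,0,.42,0,.29,1.57])
if __name__=="__main__":
    for s in(1,-1):
        r=fit(s);print(s,r.cost,np.round(r.x,4))
E
python3 kin.py
```

```text
1 1.1859924239818152e-05 [-2.0000e-04  1.1090e-01  2.2200e-01  5.3450e-01  6.0400e-02  4.2610e-01
 -2.0000e-04  3.6700e-01  1.5707e+00]
-1 0.7051415501030512 [ 0.0277  0.2716 -0.2714  0.2861 -0.0731  0.4157 -0.1558 -0.236   1.6166]
```

```bash
cat >> kin.py <<'E'
T=None
LO=np.array([-3.14,-.91,.19,-1.22,.22,-3.12]);HI=np.array([3.14,2.08,2.58,4.36,2.71,3.12])
def ik(p,M,seed):
    global T
    if T is None: x=fit(1).x; T=list(x[:8])+[1,x[8]]
    def f(q):
        P,N=fk(q,T); return np.r_[(P-p)*10,(N-M).ravel()*.7]
    r=least_squares(f,np.clip(seed,LO+.01,HI-.01),bounds=(LO,HI)); return r.x,np.sqrt(2*r.cost)
E
python3 - <<'E'
from h import *; import kin
np.set_printoptions(precision=2,suppress=True)
ball=np.array([.638,.025,.26])
def pose(ring,lean,yaw):
    Rm=R.from_euler('z',yaw,degrees=True).as_matrix()@Rlean(lean); return np.array(ring)-Rm@RING,Rm
pts={"pre":ball+[-.09,0,.008],"ball":ball+[0,0,.003],"seat":ball+[.033,0,-.045]}
for lean in(30,40,48):
  for yaw in(-20,0,20):
    for k,v in pts.items():
        best=None
        for seed in([-.3,-.3,2.1,.3,.6,1.2],[-.3,-.3,2.1,1.6,.5,0],[-.3,-.3,2.1,3.1,.6,-1.5]):
            q,e=kin.ik(*pose(v,lean,yaw),seed)
            if best is None or e<best[1]-1e-4:best=(q,e)
        print(lean,yaw,k,best[0],"err %.4f"%best[1])
E
```

```text
30 -20 pre [ 0.16  0.19  2.57  3.78  0.72 -1.83] err 0.0000
30 -20 ball [ 0.11  0.29  2.4   3.77  0.65 -1.87] err 0.0000
30 -20 seat [ 0.1   0.47  2.36  3.67  0.76 -1.75] err 0.0000
30 0 pre [-0.54 -0.08  2.58  1.9   0.47 -0.76] err 0.1559
30 0 ball [-0.42  0.23  2.52  2.52  0.72 -1.32] err 0.0000
30 0 seat [-0.37  0.44  2.48  2.67  0.85 -1.45] err 0.0000
30 20 pre [-1.08  0.18  2.58  1.45  1.05 -1.13] err 0.0025
30 20 ball [-0.78  0.29  2.4   1.68  0.93 -1.05] err 0.0000
30 20 seat [-0.71  0.47  2.35  1.85  0.93 -1.21] err 0.0000
40 -20 pre [ 0.12 -0.04  2.47  4.36  0.35 -2.48] err 0.0083
40 -20 ball [ 0.09  0.12  2.31  4.34  0.33 -2.49] err 0.0000
40 -20 seat [ 0.08  0.29  2.29  4.    0.4  -2.13] err 0.0000
40 0 pre [-0.61 -0.21  2.58  1.54  0.48 -0.42] err 0.0055
40 0 ball [-0.39  0.03  2.41  1.94  0.35 -0.67] err 0.0000
40 0 seat [-0.34  0.23  2.39  2.38  0.43 -1.11] err 0.0000
40 20 pre [-1.   -0.05  2.47  1.17  0.96 -0.66] err 0.0000
40 20 ball [-0.73  0.12  2.31  1.33  0.79 -0.59] err 0.0000
40 20 seat [-0.66  0.29  2.28  1.53  0.73 -0.79] err 0.0000
48 -20 pre [ 0.09 -0.14  2.36 -0.87  0.35  2.72] err 0.0000
48 -20 ball [ 0.06  0.04  2.21 -0.93  0.31  2.76] err 0.0000
48 -20 seat [ 0.05  0.19  2.19 -1.22  0.25  3.06] err 0.0217
48 0 pre [-0.53 -0.29  2.45  0.88  0.49  0.31] err 0.0000
48 0 ball [-0.35 -0.05  2.3   0.94  0.32  0.36] err 0.0000
48 0 seat [-0.32  0.13  2.29  1.48  0.24 -0.18] err 0.0000
48 20 pre [-0.9  -0.15  2.37  0.93  0.93 -0.3 ] err 0.0000
48 20 ball [-0.67  0.04  2.21  1.01  0.76 -0.2 ] err 0.0000
48 20 seat [-0.61  0.19  2.2   1.17  0.66 -0.36] err 0.0000
```

```bash
cat >> h.py <<'E'
def pose(ring,lean,yaw,off=RING):
    Rm=R.from_euler('z',yaw,degrees=True).as_matrix()@Rlean(lean); return np.array(ring)-Rm@off,Rm
E
python3 - <<'E'
from h import *; import kin
from scipy.spatial.transform import Slerp
np.set_printoptions(precision=2,suppress=True)
s=manip.read_state();q=np.array(s["q"]);p0=np.array(s["position"]);R0=R.from_rotvec(s["ee_rot"])
ball=np.array([.638,.025,.26])
for L,Y in((42,15),(46,12)):
    q=np.array(s["q"]);p,M=pose(ball+[-.10,0,.008],L,Y); print(p); rel([(p,M)])
    sl=Slerp([0,1],R.concatenate([R0,R.from_matrix(M)]))
    for f in np.linspace(.2,1,5):
        q,e=kin.ik(p0+f*(p-p0),sl(f).as_matrix(),q);print(q,"%.4f"%e)
    for r in([-.05,0,.008],[0,0,.004],[.03,0,-.035],[.033,0,-.048]):
        q,e=kin.ik(*pose(ball+r,L,Y),q);print(q,"%.4f"%e)
E
```

```text
[ 0.45 -0.    0.16]
[0.03, 0.123, 0.091] [-0.014, 0.273, -0.151]
[-0.46 -0.38  2.2   0.44  1.03  0.81] 0.0000
[-0.59 -0.38  2.28  0.58  0.96  0.53] 0.0000
[-0.73 -0.35  2.36  0.75  0.92  0.22] 0.0000
[-0.86 -0.28  2.44  0.94  0.9  -0.13] 0.0000
[-0.98 -0.16  2.51  1.14  0.9  -0.51] 0.0000
[-0.79 -0.05  2.42  1.25  0.77 -0.47] 0.0000
[-0.66  0.06  2.33  1.33  0.68 -0.46] 0.0000
[-0.6   0.21  2.31  1.54  0.62 -0.66] 0.0000
[-0.59  0.24  2.31  1.6   0.62 -0.73] 0.0000
[0.44 0.   0.17]
[0.025, 0.119, 0.082] [-0.038, 0.231, -0.123]
[-0.44 -0.38  2.18  0.42  1.04  0.85] 0.0000
[-0.55 -0.38  2.26  0.52  0.96  0.63] 0.0000
[-0.66 -0.36  2.33  0.66  0.9   0.38] 0.0000
[-0.77 -0.32  2.4   0.83  0.85  0.08] 0.0000
[-0.88 -0.24  2.47  1.01  0.83 -0.25] 0.0000
[-0.7  -0.11  2.38  1.09  0.69 -0.2 ] 0.0000
[-0.59  0.    2.29  1.15  0.6  -0.17] 0.0000
[-0.53  0.14  2.28  1.36  0.52 -0.38] 0.0000
[-0.53  0.18  2.29  1.44  0.51 -0.47] 0.0000
```

Run:
```python
from h import *
np.set_printoptions(precision=1,suppress=True)
for c in([.642,.0155],[.637,.037]):
    C=np.array([*c,0]); f=lambda x,y,z:C+x*CX+y*CY+[0,0,z]
    print(c,"ball,bend,root",proj("scene",[f(-.002,0,.26),f(.033,0,.225),f(.065,0,.225)]).tolist())
C=np.array([.642,.0155,0]);f=lambda x,y,z:C+x*CX+y*CY+[0,0,z]
print("roof corners scene",proj("scene",[f(x,y,.315) for x,y in((-.0775,.112),(-.0775,-.112),(.0775,-.112),(.0775,.112))]).tolist())
print("bottom front",proj("scene",[f(-.0775,.112,0),f(-.0775,-.112,0)]).tolist())
print("top roof",proj("top",[f(x,y,.315) for x,y in((-.0775,.112),(-.0775,-.112),(.0775,-.112),(.0775,.112))]).tolist())
s=cv2.imread("pics/s2.png");cv2.imwrite("pics/hook.png",np.hstack([cv2.resize(s[110:210,325:475],(600,400),interpolation=cv2.INTER_CUBIC),cv2.resize(s[150:200,375:425],(200,200),interpolation=cv2.INTER_NEAREST).repeat(2,0)[:400]]))
```

```text
[0.642, 0.0155] ball,bend,root [[399.5380467139559, 163.03189130314874], [406.4207660280798, 172.5354652729242], [413.75125691513165, 168.09285777788685]]
[0.637, 0.037] ball,bend,root [[389.9549105425949, 160.7686261838713], [397.22284183379264, 170.26815166122051], [404.7062543317517, 165.92926525289573]]
roof corners scene [[337.2737178479133, 135.1033021744043], [433.65171639887654, 165.59096337596185], [469.6418649189059, 142.3692014297798], [379.68421823540655, 118.65054511317737]]
bottom front [[334.88242600462127, 253.60675843252798], [411.9868614040248, 296.8690935499416]]
top roof [[340.214635561313, 208.52263335640933], [429.927887310752, 204.70115131789436], [425.729260243829, 143.74367586528916], [337.3002053722464, 147.46894325774218]]
```

View pics/hook.png

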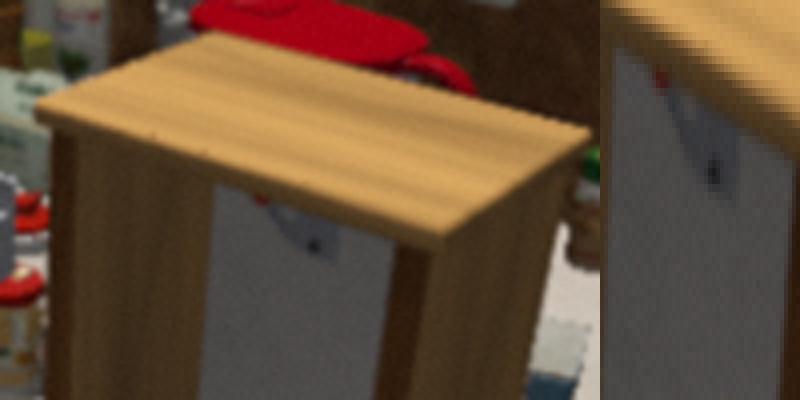

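The crop shows the red ball at scene (390,160), just under the roof edge, and the backplate's screw at (403,171). That puts the hook left of the cupboard's middle. I want a second view of the ball, so I search for a reachable pose where the wrist camera sees it.

Run:
```python
from h import *; import kin, itertools
np.set_printoptions(precision=2,suppress=True)
s=manip.read_state();q0=np.array(s["q"]);p0=np.array(s["position"]);R0=R.from_rotvec(s["ee_rot"]).as_matrix()
K,d,E=cam("wrist"); M=np.linalg.inv(np.r_[np.c_[R0,p0],[[0,0,0,1]]])@E; print(K[0,0],K[:2,2],M)
ball=np.array([.636,.038,.26])
def pj(T,P):
    c=T@M; p=(P-c[:3,3])@c[:3,:3]*[1,-1,-1]
    return cv2.projectPoints(p.reshape(1,3),np.zeros(3),np.zeros(3),K,d)[0].ravel() if p[2]>0 else None, c[:3,3]
out=[]
for x,y,z,L,Y in itertools.product((.36,.40,.44),(-.2,-.1,0.,.1,.2,.28),(.12,.17,.22,.27,.32),(25,35,45),(-45,-30,-15,0,15,30,45)):
    Rm=R.from_euler('z',Y,degrees=True).as_matrix()@Rlean(L);T=np.eye(4);T[:3,:3]=Rm;T[:3,3]=[x,y,z]
    uv,c=pj(T,ball)
    if uv is None or not(40<uv[0]<600 and 15<uv[1]<230) or abs(uv[0]-337)<35: continue
    f=(.555-c[0])/(ball[0]-c[0]);m=c+f*(ball-c)
    if m[2]>.288 or not -.08<m[1]<.11: continue
    rg=T[:3,3]+Rm@RING*1.2
    if rg[0]>.54: continue
    q,e=kin.ik(T[:3,3],Rm,q0)
    if e<1e-3: out.append((np.abs(q-q0).max(),x,y,z,L,Y,uv,q))
out.sort(key=lambda a:a[0])
for o in out[:12]:print(o)
```

```text
359.4145069236316 [322.93 203.28] [[ 0.    0.97  0.24  0.07]
 [ 1.   -0.   -0.    0.  ]
 [-0.    0.24 -0.97 -0.17]
 [ 0.    0.    0.    1.  ]]
(np.float64(1.5945047960822085), 0.4, 0.1, 0.22, 35, 30, array([567.33,  27.96]), array([-1.17, -0.41,  2.55,  0.97,  1.37, -0.56]))
(np.float64(1.9409924816889936), 0.44, -0.2, 0.22, 25, 0, array([62.85, 49.6 ]), array([-1.59,  0.02,  2.5 ,  1.26,  1.25, -0.91]))
(np.float64(1.9539560975637014), 0.44, -0.2, 0.22, 25, 30, array([232.32,  24.74]), array([-1.45,  0.3 ,  2.12,  0.96,  1.51, -0.92]))
(np.float64(1.9552100343703762), 0.44, -0.2, 0.22, 25, 15, array([152.82,  33.55]), array([-1.53,  0.17,  2.31,  1.1 ,  1.38, -0.92]))
(np.float64(1.9838557035186453), 0.44, -0.1, 0.22, 25, 15, array([243.21,  40.98]), array([-1.51,  0.01,  2.51,  1.12,  1.35, -0.95]))
(np.float64(1.9856276164227142), 0.4, -0.2, 0.22, 25, 0, array([87.66, 37.56]), array([-1.78, -0.01,  2.53,  1.12,  1.36, -0.95]))
(np.float64(1.9992142774598491), 0.44, -0.1, 0.22, 25, 45, array([376.22,  39.14]), array([-1.29,  0.29,  2.13,  0.89,  1.57, -0.97]))
(np.float64(2.003539045808232), 0.44, 0.0, 0.22, 25, 30, array([409.54,  54.67]), array([-1.33,  0.02,  2.5 ,  1.07,  1.39, -0.97]))
(np.float64(2.003789573259842), 0.4, -0.2, 0.22, 25, 15, array([176.91,  24.42]), array([-1.67,  0.15,  2.34,  1.  ,  1.45, -0.97]))
(np.float64(2.004773822403952), 0.4, -0.2, 0.22, 25, 30, array([256.86,  17.72]), array([-1.55,  0.28,  2.15,  0.89,  1.56, -0.97]))
(np.float64(2.0145782094938154), 0.44, 0.0, 0.22, 25, 45, array([473.91,  64.7 ]), array([-1.2 ,  0.17,  2.31,  0.96,  1.48, -0.98]))
(np.float64(2.044241073447333), 0.4, -0.1, 0.22, 25, 15, array([261.56,  30.73]), array([-1.72, -0.03,  2.55,  0.96,  1.46, -1.01]))
```

```bash
cat >> h.py <<'E'
def path(targets,q,p0,R0,n=4):
    import kin
    from scipy.spatial.transform import Slerp
    for p,M in targets:
        sl=Slerp([0,1],R.concatenate([R.from_matrix(R0),R.from_matrix(M)]))
        for f in np.arange(1,n+1)/n:
            q,e=kin.ik(p0+f*(p-p0),sl(f).as_matrix(),q)
        print(np.round(q,2),"err %.4f"%e); p0,R0=np.array(p),M
    return q
E
python3 - <<'E'
from h import *
s=manip.read_state();p0=np.array(s["position"]);R0=R.from_rotvec(s["ee_rot"]).as_matrix()
V=R.from_euler('z',45,degrees=True).as_matrix()@Rlean(25);pv=np.array([.44,0,.22])
q=path([(pv,V)],np.array(s["q"]),p0,R0); rel([(pv,V)])
b=np.array([.636,.038,.26]); P,M=pose(b+[-.1,0,.008],42,15); path([(P,M)],q,pv,V); rel([(P,M)],(pv,V))
E
```

```text
[-1.2   0.17  2.31  0.96  1.48 -0.98] err 0.0000
[0.043, 0.111, 0.035] [0.246, 0.416, -0.396]
[-0.95 -0.18  2.52  1.15  0.88 -0.49] err 0.0000
[-0.046, -0.001, 0.036] [-0.279, -0.185, 0.185]
```

```bash
python3 -m creep '[[[0.01,0.02,0.007],[0.049,0.083,-0.079]],[[0.017,0.044,0.014],[0.098,0.166,-0.158]],[[0.026,0.066,0.021],[0.148,0.25,-0.238]],[[0.034,0.089,0.028],[0.197,0.333,-0.317]],[[0.043,0.111,0.035],[0.246,0.416,-0.396]],[[0.043,0.111,0.035],[0.246,0.416,-0.396]],[[0.043,0.111,0.035],[0.246,0.416,-0.396]],[[0.043,0.111,0.035],[0.246,0.416,-0.396]],[[0.043,0.111,0.035],[0.246,0.416,-0.396]],[[0.043,0.111,0.035],[0.246,0.416,-0.396]]]'
python3 - <<'E'
from h import *
s=manip.read_state();print(np.round(s["q"],3))
c=cam("wrist");w=manip.snapshot("wrist")[:,:,::-1];cv2.imwrite("pics/w4.png",w);np.savez("pics/w4.npz",K=c[0],d=c[1],E=c[2])
print("pred ball,ring",proj("wrist",[[.636,.038,.26],np.array(s["position"])+R.from_rotvec(s["ee_rot"]).as_matrix()@RING]))
for lo,hi in(((0,110,60),(9,255,255)),((171,110,60),(180,255,255))):
    for b in blobs(w,lo,hi,(0,0,640,250),4)[:4]:print(cen(b),cv2.contourArea(b),cv2.boundingRect(b))
E
```

```text
time_s: 12.3
position: [0.4439, -0.0022, 0.2214]
ee_rot: [-2.134, -0.937, -1.365]
wrist_force: [-0.1, -0.1, -0.7]
grip_width: 0.0392
grasp_force: 39.6
[-1.189  0.183  2.295  0.964  1.485 -0.976]
pred ball,ring [[469.9094093   68.5267966 ]
 [323.18571307 -71.96247914]]
(245.50939457202506, 26.2839248434238) 958.0 (230, 4, 30, 47)
(470.0282485875706, 63.52542372881356) 118.0 (463, 57, 14, 14)
(306.22279792746116, 129.36960276338513) 96.5 (301, 122, 11, 16)
(636.6666666666666, 227.125) 4.0 (632, 226, 8, 5)
```

View pics/w4.png

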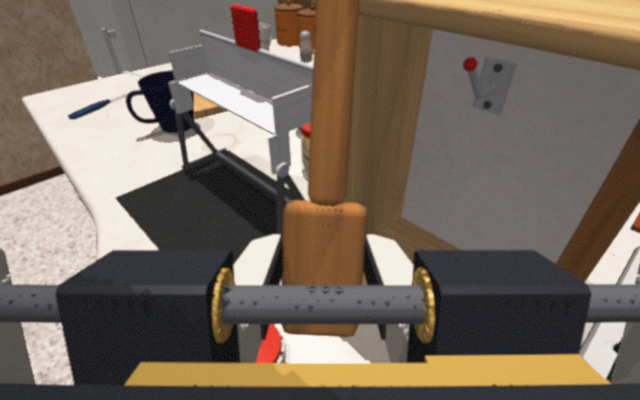

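The wrist view shows the ball at (470,63.5), against a predicted (470,68), and the plate's screws at (498,68) and (487,105). The handle leans slightly right, so I measure that and triangulate the ball.

Run:
```python
from h import *
np.set_printoptions(precision=4,suppress=True)
w=cv2.imread("pics/w4.png");z=np.load("pics/w4.npz");c=(z["K"],z["d"],z["E"])
print("tri",tri("wrist",[(470,63.5)],"scene",[(390.3,160)]))
print("onz .26 wrist, scene",onz("wrist",[(470,63.5)],.26,c),onz("scene",[(390.3,160)],.26))
print("screw mid on z=.225",onz("wrist",[(492.5,86.5)],.225,c), "scene screw2 z~.207?",tri("wrist",[(487,105)],"scene",[(403.3,171.4)]))
s=manip.read_state();p=np.array(s["position"]);R0=R.from_rotvec(s["ee_rot"]).as_matrix()
# wood mask -> intersect with plane tool z=-.008 (camera-side face)
h=cv2.cvtColor(w,cv2.COLOR_BGR2HSV);m=cv2.inRange(h,(5,120,60),(16,255,255))
o,_=ray("wrist",[(0,0)],c)
for row in(5,40,80,120,160,185,215,240):
    xs=np.where(m[row,270:380])[0]+270
    if len(xs)<10: continue
    uv=[(xs.min(),row),(xs.max()+1,row)]
    o,v=ray("wrist",uv,c); ot=R0.T@(o-p);vt=v@R0
    P=ot+vt*((-.008-ot[2])/vt[:,2])[:,None]
    print(row,xs.min(),xs.max(),P.mean(0),P[1,1]-P[0,1])
```

```text
tri (array([0.6342, 0.0369, 0.2633]), np.float64(0.002894841163170784))
onz .26 wrist, scene [[0.6482 0.0446 0.26  ]] [[0.6389 0.0388 0.26  ]]
screw mid on z=.225 [[0.7102 0.0464 0.225 ]] scene screw2 z~.207? (array([0.71  , 0.0466, 0.2058]), np.float64(0.00010706799512193751))
5 278 379 [ 0.1097  0.0025 -0.008 ] 0.041336600077623846
40 278 373 [ 0.0965  0.0013 -0.008 ] 0.03966119194405097
80 314 377 [ 0.0807  0.0098 -0.008 ] 0.027058123554564068
120 312 377 [ 0.0642  0.0096 -0.008 ] 0.028583537052052466
160 309 378 [ 0.0468  0.0095 -0.008 ] 0.031089621847518022
185 309 374 [ 0.0355  0.0087 -0.008 ] 0.029794338712256965
215 283 378 [ 0.0215  0.0038 -0.008 ] 0.04422582897085074
240 283 364 [ 0.0093  0.0006 -0.008 ] 0.03843492484447373
```

```bash
sed -i 's/^RING=.*/RING=np.array([.142,.008,-.002]); BALL=np.array([.6425,.0425,.2605])/' h.py
python3 - <<'E'
from h import *
s=manip.read_state();p0=np.array(s["position"]);R0=R.from_rotvec(s["ee_rot"]).as_matrix()
P,M=pose(BALL-.115*CX+[0,0,.006],42,15);print(P)
q=path([(P,M)],np.array(s["q"]),p0,R0); rel([(P,M)])
path([pose(BALL+a*CX+[0,0,b],42,15) for a,b in((-.05,.006),(-.003,.005),(.033,-.037),(.033,-.047))],q,P,M)
E
```

```text
[0.43591109 0.01773884 0.15963517]
[-0.98 -0.22  2.55  1.13  0.91 -0.5 ] err 0.0000
[-0.052, -0.019, 0.034] [-0.283, -0.186, 0.183]
[-0.71 -0.05  2.43  1.3   0.71 -0.47] err 0.0000
[-0.59  0.04  2.34  1.37  0.63 -0.44] err 0.0000
[-0.52  0.21  2.31  1.62  0.58 -0.68] err 0.0000
[-0.52  0.24  2.32  1.67  0.58 -0.74] err 0.0000
```

```bash
python3 -m creep '[[[-0.012,-0.005,0.008],[-0.07,-0.046,0.045]],[[-0.026,-0.01,0.017],[-0.14,-0.093,0.09]],[[-0.039,-0.014,0.025],[-0.21,-0.14,0.136]],[[-0.052,-0.019,0.034],[-0.283,-0.186,0.183]],[[-0.052,-0.019,0.034],[-0.283,-0.186,0.183]],[[-0.052,-0.019,0.034],[-0.283,-0.186,0.183]],[[-0.052,-0.019,0.034],[-0.283,-0.186,0.183]],[[-0.052,-0.019,0.034],[-0.283,-0.186,0.183]]]'
python3 - <<'E'
from h import *
np.set_printoptions(precision=3,suppress=True)
s=manip.read_state();p=np.array(s["position"]);R0=R.from_rotvec(s["ee_rot"]).as_matrix()
t=manip.snapshot("top")[:,:,::-1];sc=manip.snapshot("scene")[:,:,::-1];cv2.imwrite("pics/t5.png",t);cv2.imwrite("pics/s5.png",sc)
rg=p+R0@RING;ut,us=proj("top",rg)[0],proj("scene",rg)[0];print(rg,"top",ut,"scene",us)
def crop(im,u,r=22):
    x,y=np.round(u).astype(int);return cv2.resize(im[y-r:y+r,x-r:x+r],(400,400),interpolation=cv2.INTER_CUBIC),(x-r,y-r)
a,oa=crop(t,ut);b,ob=crop(sc,us);print(oa,ob,"scale",400/44);cv2.imwrite("pics/r5.png",np.hstack([a,b]))
E
```

```text
time_s: 13.15
position: [0.4367, 0.017, 0.1621]
ee_rot: [-2.737, -0.418, -1.223]
wrist_force: [0.3, -0.6, -0.2]
grip_width: 0.0389
grasp_force: 39.6
[0.528 0.038 0.269] top [372.836 222.147] scene [357.882 172.045]
(np.int64(351), np.int64(200)) (np.int64(336), np.int64(150)) scale 9.090909090909092
```

View pics/r5.png

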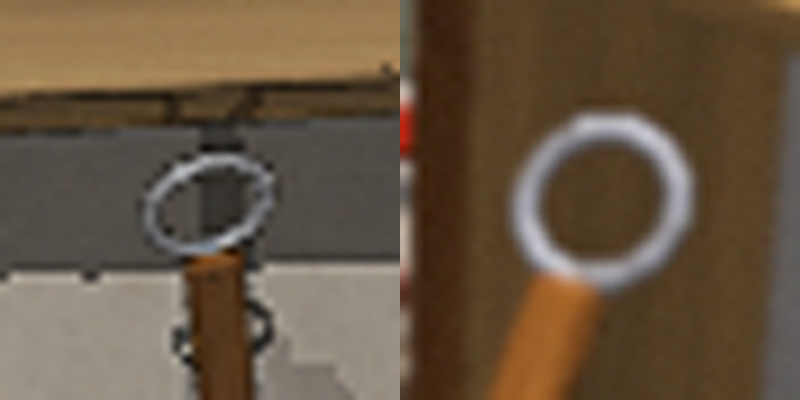

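The ring centre is at top (373.9,222.4) and scene (358.3,172.1), within about 1 px of predicted, so I shift only 2 mm sideways. Now insert over the ball.

```bash
sed -i 's/^RING=.*/RING=np.array([.142,.010,-.002]); BALL=np.array([.6425,.0425,.2605])/' h.py
python3 - <<'E'
from h import *
print(tri("top",[(373.9,222.4)],"scene",[(358.3,172.1)]))
s=manip.read_state();p=np.array(s["position"]);R0=R.from_rotvec(s["ee_rot"]).as_matrix()
rel([(BALL+a*CX+[0,0,b]-R0@RING,None) for a,b in((-.115,.005),(-.05,.005),(-.025,.005),(-.003,.004),(.015,-.015),(.033,-.035),(.033,-.046))])
E
```

```text
(array([0.52712302, 0.03537231, 0.27016531]), np.float64(0.0007592361378110595))
[-0.003, -0.002, 0.002] [0.0, 0.0, 0.0]
[0.039, 0.014, 0.049] [0.0, 0.0, 0.0]
[0.056, 0.021, 0.067] [0.0, 0.0, 0.0]
[0.069, 0.026, 0.083] [0.0, 0.0, 0.0]
[0.066, 0.031, 0.109] [0.0, 0.0, 0.0]
[0.063, 0.035, 0.135] [0.0, 0.0, 0.0]
[0.055, 0.035, 0.143] [0.0, 0.0, 0.0]
```

```bash
python3 -m creep '[[[-0.003,-0.002,0.002],[0,0,0]],[[0.013,0.005,0.021],[0,0,0]],[[0.026,0.01,0.035],[0,0,0]],[[0.039,0.014,0.049],[0,0,0]],[[0.048,0.018,0.058],[0,0,0]],[[0.056,0.021,0.067],[0,0,0]],[[0.063,0.024,0.076],[0,0,0]],[[0.069,0.026,0.083],[0,0,0]],[[0.069,0.026,0.083],[0,0,0]],[[0.069,0.026,0.083],[0,0,0]]]'
python3 - <<'E'
from h import *
s=manip.read_state();p=np.array(s["position"]);R0=R.from_rotvec(s["ee_rot"]).as_matrix()
print(np.round(p+R0@RING-BALL,4),s["wrist_force"],s["q"])
rel([(BALL+a*CX+[0,0,b]-R0@RING,None) for a,b in((-.003,.004),(.015,-.015),(.033,-.035),(.033,-.046))])
w=manip.snapshot("wrist")[:,:,::-1];sc=manip.snapshot("scene")[:,:,::-1]
cv2.imwrite("pics/i6.png",np.hstack([cv2.resize(w[:160],(500,125)).repeat(2,0) if False else cv2.resize(w[:220,160:480],(436,300)),cv2.resize(sc[130:200,350:435],(364,300),interpolation=cv2.INTER_CUBIC)]))
E
```

```text
time_s: 14.25
position: [0.5463, 0.0262, 0.1573]
ee_rot: [-2.737, -0.42, -1.221]
wrist_force: [-0.4, 0.1, -1.0]
grip_width: 0.0386
grasp_force: 39.6
[-0.0041  0.0027  0.0038] [-0.4081291   0.10567657 -0.98987962] [-0.57482934  0.04184977  2.3508234   1.38957583  0.61520217 -0.45927366]
[0.0, 0.003, 0.0] [0.0, 0.0, 0.0]
[-0.002, 0.008, 0.026] [0.0, 0.0, 0.0]
[-0.005, 0.012, 0.052] [0.0, 0.0, 0.0]
[-0.014, 0.012, 0.059] [0.0, 0.0, 0.0]
```

View pics/i6.png

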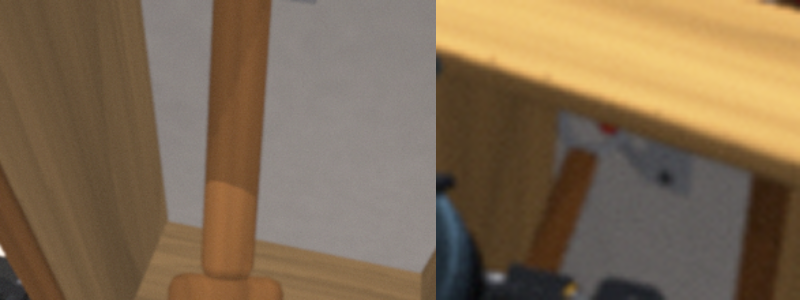

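The picture shows the handle end at scene ≈(383.6,166) with the ring around it. The ball shows red at (390.6,160), apparently inside the ring in this view. I check numerically, without viewing more pictures.

Run:
```python
from h import *
np.set_printoptions(precision=2,suppress=True)
s=manip.read_state();p=np.array(s["position"]);R0=R.from_rotvec(s["ee_rot"]).as_matrix();rg=p+R0@RING
print("scene ball,ring,handle-end",proj("scene",[BALL,rg,p+R0@(RING-[.018,0,0])]))
print("d/dx,dy,dz per mm",[(proj("scene",BALL+.001*np.eye(3)[i])-proj("scene",BALL))[0] for i in range(3)])
sc=manip.snapshot("scene")[:,:,::-1]
for lo,hi in(((0,110,60),(8,255,255)),((171,110,60),(180,255,255))):
    for b in blobs(sc,lo,hi,(375,150,405,170),1)[:3]:print("red",cen(b),cv2.boundingRect(b))
g=cv2.cvtColor(sc,cv2.COLOR_BGR2HSV)[152:172,374:404]
for ch,n in((2,"V"),(1,"S")):
    print(n);[print(152+i,' '.join('%3d'%v for v in r)) for i,r in enumerate(g[:,:,ch])]
```

```text
scene ball,ring,handle-end [[389.92 158.83]
 [387.91 157.39]
 [385.62 165.04]]
d/dx,dy,dz per mm [array([ 0.27, -0.13]), array([-0.37, -0.13]), array([ 0.04, -0.42])]
red (389.77777777777777, 159.55555555555554) (389, 159, 3, 2)
V
152  87  91  91  90  93  93  99 106 113 129 146 162 179 191 204 221 230 234 237 238 240 239 240 239 239 238 237 236 235 234
153  83  85  87  89  91  92  91  92  96  96 104 114 126 135 153 175 188 203 217 227 231 235 238 239 240 240 240 238 238 238
154  81  81  81  83  84  85  86  91  90  91  95  98 100 104 110 125 133 148 170 184 199 215 223 230 235 237 238 238 238 239
155  86  83  83  82  80  83  82  86  85  88  89  94  93  96  95  98 102 105 120 133 146 163 179 194 212 224 229 226 230 236
156  89  84  86  83  78  78  77  82  86  84  88  86  88  90  91  94  95  95  99 105 109 116 127 142 162 176 190 195 209 225
157  88  87  87  83  78  80  84  85  89  88  88  87  85  84  87  88  87  93  95  91  97  97 104 110 118 126 140 157 175 191
158  88  88  87  82  77  82  88  86  94  92  93  92  87  84  83  82  85  84  87  90  89  91  96  97  98 102 108 121 129 146
1
[... 3392 characters left out ...]
 170 171 134  64   9  11  11  11  11  12   9  10  17  14  16  16  13  16  13  13
167 142 133 130  89  47  56 142 189 210 187 185 190 175  94  29  14  11  13  13  16   6   3  14  17  13  13  16  13  20  19
168 144 138 136  90  53  93 170 195 196 186 189 200 161  85  25  13  16  14  16  13  11   6  10  14  17  13  10  10  10  14
169 139 148 137  89  55 115 185 188 184 190 186 182 143  72  22  11   5  11  13   8   5  14   3   3  13  10  16  16   7  11
170 152 141 132 100  85 148 194 188 186 185 196 177 121  52  19  13  16  14   8  11  16  16  11   6   6  13  19  11  14  11
171 148 139 135 111 111 173 188 193 191 192 182 163  90  35   8  16  11   5  11  16  11  11  11   6   9  15  16  18  11  21
```

Run:
```python
from h import *
np.set_printoptions(precision=2,suppress=True)
def handle(im,box):
    h=cv2.cvtColor(im,cv2.COLOR_BGR2HSV); m=(h[:,:,1]>155)&(h[:,:,0]>3)&(h[:,:,0]<20)
    for r in range(box[1],box[3],2):
        xs=np.where(m[r,box[0]:box[2]])[0]+box[0]
        if len(xs): print("  ",r,xs.min(),xs.max(),xs.mean())
s5=cv2.imread("pics/s5.png");print("pre");handle(s5,(340,178,362,200))
Pp=np.array([.4367,.017,.1621]);Rp=R.from_rotvec([-2.737,-.418,-1.223]).as_matrix()
f=lambda p,M,x,y:proj("scene",p+M@np.array([x,y,-.002]))[0]
print("pred pre axis",[f(Pp,Rp,x,y) for x,y in((.142,.010),(.124,.009),(.104,.0075),(.084,.006))])
s=manip.read_state();p=np.array(s["position"]);R0=R.from_rotvec(s["ee_rot"]).as_matrix();print(p,s["ee_rot"])
sc=manip.snapshot("scene")[:,:,::-1];print("now");handle(sc,(370,164,392,190))
print("pred now axis",[f(p,R0,x,y) for x,y in((.142,.010),(.124,.009),(.104,.0075),(.084,.006))])
```

```text
pre
   178 340 342 341.0
   180 340 343 341.5
   182 340 356 349.3636363636364
   184 340 358 350.42857142857144
   186 340 357 349.64285714285717
   188 340 357 349.64285714285717
   190 340 356 348.46666666666664
   192 340 355 348.3076923076923
   194 340 354 347.2857142857143
   196 340 354 347.2857142857143
   198 340 352 346.0
pred pre axis [array([358.8 , 172.23]), array([355.65, 180.67]), array([351.95, 190.07]), array([348.21, 199.53])]
[0.55 0.03 0.16] [-2.74 -0.42 -1.22]
now
   166 381 385 383.0
   168 380 386 383.0
   170 380 385 382.5
   172 378 384 381.0
   174 377 384 380.5
   176 376 383 379.5
   178 375 382 378.5
   180 375 381 378.0
   182 374 381 377.5
   184 374 380 377.0
   186 373 379 376.0
   188 372 378 375.0
pred now axis [array([387.96, 157.35]), array([385.24, 164.92]), array([382.01, 173.35]), array([378.75, 181.84])]
```

```bash
python3 -m creep '[[[0,0.005,0],[0,0,0]],[[-0.001,0.007,0.009],[0,0,0]],[[-0.002,0.009,0.018],[0,0,0]],[[-0.002,0.01,0.026],[0,0,0]],[[-0.002,0.01,0.026],[0,0,0]]]'
python3 -m creep '[[[-0.001,0.001,0.009],[0,0,0]],[[-0.002,0.003,0.018],[0,0,0]],[[-0.003,0.004,0.026],[0,0,0]],[[-0.003,0.004,0.026],[0,0,0]]]'
python3 - <<'E'
from h import *
s=manip.read_state();p=np.array(s["position"]);R0=R.from_rotvec(s["ee_rot"]).as_matrix()
print(np.round(p+R0@RING-BALL,4),np.round(s["wrist_force"],1),np.round(s["torque"],2))
sc=manip.snapshot("scene")[:,:,::-1];w=manip.snapshot("wrist")[:,:,::-1];cv2.imwrite("pics/w7.png",w);cv2.imwrite("pics/s7.png",sc)
f=lambda x,y:proj("scene",p+R0@np.array([x,y,-.002]))[0]
print(np.round([f(x,y) for x,y in((.142,.010),(.124,.009),(.104,.0075),(.084,.006))],1))
h=cv2.cvtColor(sc,cv2.COLOR_BGR2HSV); m=(h[:,:,1]>155)&(h[:,:,0]>3)&(h[:,:,0]<20)
for r in range(160,204,4):
    xs=np.where(m[r,376:405])[0]+376
    if len(xs): print(r,xs.min(),xs.max(),xs.mean())
E
```

```text
time_s: 14.95
position: [0.5671, 0.0213, 0.1385]
ee_rot: [-2.738, -0.419, -1.221]
wrist_force: [-0.4, -0.8, 0.2]
grip_width: 0.0388
grasp_force: 39.6
time_s: 15.35
position: [0.5847, 0.0227, 0.1191]
ee_rot: [-2.737, -0.42, -1.221]
wrist_force: [0.2, 0.4, -0.1]
grip_width: 0.0384
grasp_force: 39.6
[ 0.0342 -0.0009 -0.0345] [ 0.2  0.4 -0.1] [-0.15  0.59 -0.01]
[[397.8 168.5]
 [395.2 175.8]
 [392.2 183.8]
 [389.1 191.9]]
176 393 393 393.0
180 390 395 392.5
184 389 394 391.5
188 387 392 389.5
192 386 391 388.5
196 384 389 386.5
200 383 388 385.5
```

```bash
python3 -m creep '[[[-0.004,0,0.003],[0,0,0]],[[-0.0075,0,0.0067],[0,0,0]],[[-0.0075,0,0.0067],[0,0,0]]]'
python3 -m creep '[[[-0.0015,0,0.0013],[0,0,0]],[[-0.003,0,0.0027],[0,0,0]],[[-0.003,0,0.0027],[0,0,0]]]'
```

```text
time_s: 15.75
position: [0.5845, 0.0226, 0.1096]
ee_rot: [-2.737, -0.419, -1.223]
wrist_force: [-0.8, -0.0, 0.4]
grip_width: 0.039
grasp_force: 39.6
time_s: 16.05
position: [0.5857, 0.0224, 0.1064]
ee_rot: [-2.736, -0.42, -1.226]
wrist_force: [2.3, 0.7, 4.4]
grip_width: 0.0385
grasp_force: 39.6
```

Lowering 13.5 mm gave a 4.4 N upward reaction, which is what a ring seated on the bar would give. Now I ease up slightly, release, and back straight out.

```bash
python3 -m creep '[[[0.001,0,-0.001],[0,0,0]],[[0.001,0,-0.001],[0,0,0]]]'
python3 -m creep '[[[0,0,0],[0,0,0]],[[0,0,0],[0,0,0]],[[0,0,0],[0,0,0]],[[0,0,-0.02],[0,0,0]],[[0,0,-0.06],[0,0,0]],[[0,0,-0.1],[0,0,0]],[[0,0,-0.1],[0,0,0]],[[0,0,-0.1],[0,0,0]]]' -0.3
python3 - <<'E'
from h import *
sc=manip.snapshot("scene")[:,:,::-1];c=cam("wrist");w=manip.snapshot("wrist")[:,:,::-1];cv2.imwrite("pics/s8.png",sc);cv2.imwrite("pics/w8.png",w)
# expected hanging: ring at bend, 15 below; straight down
B=BALL+.033*CX+[0,0,-.05]
P=[B-[0,0,d] for d in(0,.03,.055,.115,.14,.185)]
print("expected scene",np.round(proj("scene",P),1).tolist());print("expected wrist",np.round(proj("wrist",P),1).tolist())
for n,im,lo in(("scene",sc,155),("wrist",w,140)):
    h=cv2.cvtColor(im,cv2.COLOR_BGR2HSV); m=((h[:,:,1]>lo)&(h[:,:,0]>3)&(h[:,:,0]<14)).astype(np.uint8)*255
    e=proj(n,P[2:]); x0,y0=np.maximum(e.min(0)-40,0).astype(int);x1,y1=(e.max(0)+40).astype(int)
    k=np.zeros_like(m);k[y0:y1,x0:x1]=m[y0:y1,x0:x1]
    for b in sorted(cv2.findContours(k,cv2.RETR_EXTERNAL,cv2.CHAIN_APPROX_NONE)[0],key=cv2.contourArea)[-3:]:print(n,cv2.boundingRect(b),cv2.contourArea(b),cv2.minAreaRect(b))
E
```

```text
time_s: 16.25
position: [0.5848, 0.0225, 0.1071]
ee_rot: [-2.737, -0.42, -1.223]
wrist_force: [3.2, 0.5, 3.1]
grip_width: 0.0388
grasp_force: 39.7
time_s: 17.05
position: [0.5136, 0.0002, 0.1743]
ee_rot: [-2.739, -0.419, -1.226]
wrist_force: [0.7, 0.2, 0.6]
grip_width: 0.0604
grasp_force: 0.0
expected scene [[396.0, 174.5], [394.8, 186.0], [393.8, 195.2], [391.5, 216.5], [390.6, 224.9], [389.0, 239.5]]
expected wrist [[333.6, 3.5], [332.3, 44.4], [331.4, 73.2], [329.7, 128.2], [329.1, 146.7], [328.2, 175.1]]
scene (422, 177, 9, 14) 22.0 ((426.0, 183.5), (8.0, 13.0), 0.0)
scene (408, 250, 11, 29) 80.0 ((412.923095703125, 264.3846130371094), (6.667947769165039, 28.240720748901367), 11.309932708740234)
scene (413, 190, 16, 61) 212.0 ((420.90350341796875, 220.13690185546875), (7.520229816436768, 60.820980072021484), 8.615649223327637)
wrist (329, 133, 21, 24) 46.5 ((341.7301330566406, 141.7439422607422), (26.47058868408203, 15.411764144897461), 61.927513122558594)
wrist (329, 33, 20, 28) 99.0 ((342.03594970703125, 43.81768035888672), (28.02219009399414, 17.839059829711914), 48.012786865234375)
wrist (325, 106, 31, 33) 100.0 ((338.8696594238281, 122.77635192871094), (39.553890228271484, 19.47599220275879), 64.53665161132812)
```

```bash
python3 -m creep '[[[0,0,0],[0,0,0]],[[0,0,0],[0,0,0]],[[0,0,0],[0,0,0]],[[0,0,0],[0,0,0]],[[0,0,0],[0,0,0]],[[0,0,0],[0,0,0]],[[0,0,0],[0,0,0]],[[0,0,0],[0,0,0]],[[0,0,0],[0,0,0]],[[0,0,0],[0,0,0]],[[0,0,0],[0,0,0]],[[0,0,0],[0,0,0]]]' >/dev/null
cat > m.py <<'E'
from h import *
def runs(im,n,r0,r1,c0,c1,step):
    h=cv2.cvtColor(im,cv2.COLOR_BGR2HSV); m=h[:,:,1]>75
    for r in range(r0,r1,step):
        xs=np.where(m[r,c0:c1])[0]+c0
        g=[x for x in np.split(xs,np.where(np.diff(xs)>2)[0]+1) if len(x)>3] if len(xs) else []
        print(n,r,[(int(x[0]),int(x[-1])) for x in g])
sc=manip.snapshot("scene")[:,:,::-1];w=manip.snapshot("wrist")[:,:,::-1];cv2.imwrite("pics/s9.png",sc);cv2.imwrite("pics/w9.png",w)
runs(w,"wrist",0,215,240,440,12);runs(sc,"scene",170,262,378,425,6)
t=manip.snapshot("top")[:,:,::-1];a=cv2.imread("pics/top0.png")
for nm,b in(("tab",(240,175,285,200)),("timer",(330,240,362,270)),("j1",(262,150,292,180))):
    print(nm,[[cv2.boundingRect(c) for c in blobs(x,(0,120,80),(8,255,255),b)[:1]] for x in(a,t)])
E
python3 m.py
```

```text
wrist 0 [(240, 252)]
wrist 12 [(240, 254), (329, 350)]
wrist 24 [(240, 256), (329, 350)]
wrist 36 [(240, 257), (329, 349)]
wrist 48 [(240, 259), (329, 349)]
wrist 60 [(240, 261), (329, 348)]
wrist 72 [(240, 262), (329, 348)]
wrist 84 [(240, 264), (330, 347)]
wrist 96 [(240, 266), (330, 347)]
wrist 108 [(240, 268), (320, 346)]
wrist 120 [(240, 269), (320, 357)]
wrist 132 [(240, 271), (320, 356)]
wrist 144 [(240, 273), (321, 355)]
wrist 156 [(240, 354)]
wrist 168 [(240, 382)]
wrist 180 [(240, 439)]
wrist 192 [(240, 439)]
wrist 204 [(240, 439)]
scene 170 []
scene 176 []
scene 182 [(397, 403)]
scene 188 [(397, 403), (421, 424)]
scene 194 [(396, 402), (421, 424)]
scene 200 [(420, 424)]
scene 206 [(419, 424)]
scene 212 [(418, 424)]
scene 218 [(417, 424)]
scene 224 [(400, 403), (416, 424)]
scene 230 [(399, 402), (415, 424)]
scene 236 [(398, 401), (414, 424)]
scene 242 [(378, 387), (395, 407), (413, 424)]
scene 248 [(378, 424)]
scene 254 [(378, 424)]
scene 260 [(378, 424)]
tab [[(250, 186, 19, 3)], [(250, 186, 19, 3)]]
timer [[(337, 246, 20, 20)], [(337, 246, 20, 20)]]
j1 [[(268, 156, 18, 17)], [(268, 156, 18, 17)]]
```

The spatula hangs vertical in both views, the skip's tab and the bystanders are unmoved, and the gripper is clear of everything. After one more short wait I check that nothing is moving, then hand in.

```bash
python3 -m creep '[[[0,0,0],[0,0,0]],[[0,0,0],[0,0,0]],[[0,0,0],[0,0,0]],[[0,0,0],[0,0,0]],[[0,0,0],[0,0,0]],[[0,0,0],[0,0,0]],[[0,0,0],[0,0,0]],[[0,0,0],[0,0,0]],[[0,0,0],[0,0,0]],[[0,0,0],[0,0,0]]]'
python3 - <<'E'
from h import *
w=manip.snapshot("wrist")[:,:,::-1];o=cv2.imread("pics/w9.png")
d=(cv2.absdiff(np.ascontiguousarray(w),o).max(2)>30)[:165,280:400].sum();print("changed px",d)
if d<60: print(manip.finish_job())
E
```

```text
time_s: 19.5
position: [0.5134, 0.0012, 0.1735]
ee_rot: [-2.737, -0.42, -1.222]
wrist_force: [0.6, 0.1, 0.5]
grip_width: 0.0605
grasp_force: 0.0
changed px 142
```

```bash
python3 m.py | grep -E "wrist (12|60|108|132|144)|scene (182|194|230)"; python3 -m creep '[[[0,0,0],[0,0,0]],[[0,0,0],[0,0,0]],[[0,0,0],[0,0,0]]]' >/dev/null; python3 m.py | grep -E "wrist (12|60|108|132|144)|scene (182|194|230)"
```

```text
wrist 12 [(240, 254), (328, 349)]
wrist 60 [(240, 261), (329, 348)]
wrist 108 [(240, 268), (319, 346)]
wrist 120 [(240, 270), (319, 356)]
wrist 132 [(240, 271), (319, 355)]
wrist 144 [(240, 273), (320, 354)]
scene 182 [(397, 403)]
scene 194 [(396, 402), (421, 424)]
scene 230 [(398, 402), (415, 424)]
wrist 12 [(240, 254), (328, 349)]
wrist 60 [(240, 261), (329, 348)]
wrist 108 [(240, 268), (319, 347)]
wrist 120 [(240, 270), (319, 356)]
wrist 132 [(240, 271), (319, 355)]
wrist 144 [(240, 273), (319, 354)]
scene 182 [(397, 403)]
scene 194 [(396, 402), (420, 424)]
scene 230 [(398, 402), (415, 424)]
```

At rest: the handle's edges stay within one pixel.

```bash
python3 -c "
from station import manip
print(manip.finish_job())"
```

```text
the job is handed in; nothing more can be done
None
```

I've handed in the job at about 20 s of the 69 s limit: the camera checks just before showed the spatula hanging still and vertical from the hook, the skip back upright, and the timer and red-lidded jar where they started (I didn't re-measure the jam jar or matchbox); the hand-in returned no verdict.

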